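# Slide a nose-heavy kit tray over the gap into its dock

## Robot

A 7-joint arm with a two-finger parallel gripper is mounted at the origin on the work surface; the furniture and walls round the work are solid. World frame = base frame: x ahead of the robot, y to its left, z up, the work surface at z = 0. Lengths are in m, angles in rad, forces in N, time in s.
With the tool pointing down it reaches from about 0.35 to 0.9 m from the base axis. Payload 19.9 kg.
Tool frame: the origin (TCP) lies at the very end of the fingers, on their centre line; the grasp point (between the pads) lies 19 mm behind it; z points along the fingers, y is the line along which they close (so a half turn about z gives the same grasp; the last joint's range is limited). The gripper opens to 85 mm and grips with 20 to 120 N. Pads are 22 mm wide; open, the fingers measure 114 mm over their backs; the gripper's body (76 mm by 85 mm) begins 54 mm behind the grasp point. The pads swing forward as they close: fully open they stand 13 mm farther back than shut.
Start: joints at [1.3, 0.417, -0.01, 1.614, 0.005, 1.111, -0.053], TCP at [0.142, -0.609, 0.231] pointing down, gripper open.
Joint ranges: [-2.81, 2.81], [-0.39, 2.02], [-1.27, 1.25], [0.06, 2.57], [-1.19, 4.33], [0.19, 2], [-2.82, 2.82]. Speed limits (rad/s): [1.89, 1.89, 2.39, 2.39, 3.01, 3.01, 3.01].

## Interface

Orientations are given as a unit quaternion [x, y, z, w].
In Python, from station import * gives the robot as it stands.
- The arm moves only by the tool jog_arm, never from a script. Its argument "series" is a list of rows, each an object of numbers: "hand": the closure, from -1 (fully open) to 1 (shut); "x", "y", "z": the shift along the world's x, y, z in mm; "yaw": the turn about the world's z in degrees. In form: [{"hand": .., "x": .., "y": .., "z": .., "yaw": ..}, ...]. A call has 1 to 12 rows; each row is the pose to reach, as a shift and turn from the pose commanded when the call began; what a row does not reach only later rows make up. A row lasts 1/8 s, in which the tool goes at most 62.5 mm and 10.7 degrees, less where a joint would pass 70% of its speed; a pose out of reach is approached as far as the arm can. A call with a gripper value outside its range is refused whole. The fingers move at their own pace and stop on an object; "newtons" is the grip in N (left out, the last holds). Time passes only in rows, so rows that repeat a pose let the fingers close. It gives the time, the measured TCP pose, the force, the opening and the grip force at its end, in the units of the state.
- state(): the state, without advancing time (a new reading comes with each control period).
- capture(name): name is "scene" or "top" or "wrist"; returns the picture (384x512x3 uint8, blue, green, red); there is no depth.
- camera_model(name): a dict with "intrinsics" (3x3 intrinsics, pixels), "rvec" (rotation vector, rad) and "tvec" (3), from world to camera coordinates, as OpenCV has them. Camera axes: x right, y down, z forward; pixel columns grow to the right and rows downward; lengths in m; the calibration is good to about 2 mm. A picture is of the moment at which its call begins: read the wrist's pose just before it. camera_model takes no time and is no camera call; for the wrist camera it gives the pose at the moment of the call.
- finish_job(): hands the job in; it is judged then, once.
Trained networks look in the newest picture that a camera, given by its name, has taken for a name from the list of things; names that differ only in an ending like _2 or _b are one class to them, and where a whole thing is asked for, a point or a joint stands for the part that bears it (a point fixed in the world has none). Each returns a list of dicts, best first, with "confidence" (0 to 1); they miss things now and then, are a little off and sometimes report something else, mostly with a low value. They report only what shows in the picture. A call takes as long as a camera call. They do not tell look-alikes from the thing itself.
- recognise(camera, target): "position" ([x, y, z] in m, in the coordinates of the camera as it stood for that picture, good to about 4 mm: the middle of the surface that is visible of it).
- cut_out(camera, target): "pixels" (384x512 bool, what is visible of it).
The state is a dict: "t": time; "qpos": joint angles; "dq": joint speeds; "joint_efforts": joint torques, N m; "eef_pos": TCP position; "tcp_rot": TCP orientation; "force": force on the tool from outside, world axes, zero at the start; "moment": the same for the moment, N m; "width": finger opening in m; "grip_force": force on a finger pad.
Only numpy, scipy, OpenCV 4.12 (cv2) and the standard library are available. Lean on these libraries where they do the work, as an engineer would, in place of code of your own. Each camera call takes 0.05 s, during which the arm holds its last target. There are 200 camera calls.

## Task

Slide the loaded kit tray off the loading stand, over the open gap, into the dock, and push it gently on until it has pressed the plate of the end stop well over half-way in, with the bottles still standing in it. Keep the tray flat on the decks the whole way: do not lift or carry it, and do not let its heavy front end sag into the gap. Never force it hard against deck, guides or stop, leave the bottle and the timer beside the gap alone, and let go at the end.

Things in the scene. Friction and masses are not known exactly. Their poses are not given: they have to be found in the camera images.
- tray_mid (a point): Pale thin-walled open kit tray, about 0.08 kg. Point on its centre line, half-way up (13 mm above its underside). +y = its FRONT, which enters the dock first; z up. Underside 72 mm (x) by 176 mm (y), walls 2 mm thick, inner floor 2 mm up. A rim flange 24 to 26 mm up makes it 84 by 190 mm overall. Starts on the stand, roughly but not exactly in line with it.
- tray_rear (a point): Middle of the tray's rear end wall, at the top of its flange (26 mm above the underside, 90 mm behind the centre). Wall and flange together are 9 mm across and can be pinched from above, or the empty compartment's floor pressed lightly there. Holding the rear down keeps the tray level: nose-heavy, its front drops once it sticks out about 40 mm over an edge.
- tray_divider (a point): Top of the tray's low cross wall, 16 mm above the underside, 10 mm thick, 50 mm ahead of the centre. In front of it a small compartment (31 mm long) holds two bottles; behind it the compartment (131 mm long, 68 mm wide) is empty. The loaded tray balances about 50 mm ahead of its centre.
- dropper_a_mid (a point): First of two dropper bottles (27 mm diameter, 60 mm tall, about 0.1 kg) standing loose side by side in the tray's front compartment; the point is half-way up.
- dropper_b_mid (a point): Second dropper bottle, same size, half-way up.
- stand: Fixed low loading stand, slick white plastic deck 110 mm (x) by 200 mm (y), top 40 mm above the table. Origin at table height under the middle of its deck. Its +y points across the gap to the dock; its edge at the gap is y = +100 mm.
- dock: Fixed dock beyond a gap of 80 to 92 mm, in line with the stand but up to 3 mm off sideways; slick white deck also 40 mm above the table, 110 mm wide, 268 mm long. Origin at table height under the middle of its edge at the gap; +y points the way the tray goes in. The deck's first 25 mm is a bevel that rises 4.5 mm. Across its far end stands a rigidly clamped grey end stop, 40 mm high.
- rails (a point): Point on the dock's deck midway between its two guide rails (y = 122 mm in the dock). The rails run from y = 45 to 200 mm of the dock, 14 mm high, 80 mm apart inside (the tray's underside is 72 mm wide; its flange passes above them), with flared mouths from about y = 18 mm.
- plate (a joint): Steel plate standing out before the end stop, at the tray flange's height. 0 = untouched; grows (m) as the tray's front pushes it; 0.012 = hard stop. Stiff (about 4 N friction), stays where left; over 0.006 is seated. Where the end stop is clamped is not measured: the untouched plate's face is anywhere from y = 200 to 225 mm of the dock and must be found by feel.
- bottle_near_mid (a point): Bystander: frosted bottle, 41 mm diameter, 87 mm tall, loose on the table beside the gap on the robot's side; point half-way up.
- timer_far_mid (a point): Bystander: round bench timer, 62 mm diameter, 44 mm tall, loose on the table beside the gap on the far side; point half-way up.
Not all that is in view belongs to the job. Leave any pink look-alike of the part that bears dropper_a_mid alone.

How it is judged:
By the outcome, as a careful person would: the job done as asked, in the order asked, and still so for the second after the job is handed in, with the robot touching nothing.
It also fails if it takes over 51 s, if anything falls off the work surface, if the arm or the gripper's body presses on something with over 40 N, if the wrist force passes 120 N, or if a joint passes its speed limit or range.

## Working session

There is one attempt and no reset: what is moved stays moved. The work goes in short steps, Python scripts to look and compute and a tool call to move; the robot and the scene stay as the last step left them, time stands still between calls to the robot, and variables do not carry over. Pictures are saved under pics/ and viewed, at most 10 in all, crops included, and the job is handed in when it is done.

Besides the shell and the picture viewer there is one more tool, called after "Call:" as name([rows], argument=value, ...), one row to a line, values as JSON. jog_arm: Moves the arm, as the interface text tells. Its arguments: {"type":"object","properties":{"series":{"type":"array","items":{"type":"object","properties":{"hand":{"type":"number"},"x":{"type":"number"},"y":{"type":"number"},"z":{"type":"number"},"yaw":{"type":"number"}}}},"newtons":{"type":"number"}},"required":["series"]}

```bash
mkdir -p pics; cat > h.py <<'E'
from station import *
import numpy as np, cv2
def cam(n):
    m=camera_model(n); R=cv2.Rodrigues(np.array(m["rvec"],float))[0]
    return np.array(m["intrinsics"],float),R,np.array(m["tvec"],float).ravel()
def w(n,p):
    K,R,t=cam(n); return R.T@(np.array(p)-t)
def px(n,P):
    K,R,t=cam(n); c=K@(R@np.array(P)+t); return c[:2]/c[2]
def ray(n,uv,z):
    K,R,t=cam(n); d=R.T@np.linalg.inv(K)@np.array([uv[0],uv[1],1.]); o=-R.T@t
    return o+d*(z-o[2])/d[2]
E
python3 - <<'E'
from h import *
for n in("scene","top"):
    cv2.imwrite(f"pics/{n}0.png",cv2.resize(capture(n),None,fx=1.5,fy=1.5))
    for t in("tray_mid","dropper_a_mid","stand","dock","rails","plate","bottle_near_mid","timer_far_mid"):
        print(n,t,[(np.round(w(n,r["position"]),3).tolist(),round(r["confidence"],2),px(n,w(n,r["position"])).round().tolist()) for r in recognise(n,t)[:4]])
print(state())
E
```

```text
scene tray_mid [([0.48, -0.303, 0.05], 0.85, [293.0, 173.0])]
scene dropper_a_mid [([0.591, -0.244, 0.026], 0.71, [243.0, 179.0]), ([0.449, -0.204, 0.077], 0.64, [287.0, 186.0])]
scene stand [([0.433, -0.206, 0.042], 0.62, [292.0, 201.0])]
scene dock [([0.444, 0.074, 0.045], 0.78, [217.0, 274.0]), ([0.476, -0.303, 0.049], 0.16, [295.0, 174.0])]
scene rails [([0.44, 0.075, 0.044], 0.82, [219.0, 276.0]), ([0.558, -0.148, 0.022], 0.65, [233.0, 204.0])]
scene plate [([0.445, 0.126, 0.075], 0.73, [198.0, 280.0])]
scene bottle_near_mid [([0.368, -0.128, 0.057], 0.81, [303.0, 223.0])]
scene timer_far_mid [([0.556, -0.153, 0.023], 0.58, [235.0, 203.0])]
top tray_mid [([0.473, -0.291, 0.041], 0.7, [315.0, 213.0])]
top dropper_a_mid [([0.594, -0.255, 0.037], 0.66, [307.0, 163.0]), ([0.45, -0.213, 0.079], 0.62, [282.0, 215.0])]
top stand [([0.428, -0.285, 0.038], 0.72, [310.0, 231.0]), ([0.451, 0.032, 0.038], 0.35, [181.0, 201.0])]
top dock [([0.446, 0.033, 0.038], 0.94, [180.0, 203.0])]
top rails [([0.484, -0.208, 0.079], 0.72, [282.0, 200.0])]
top plate [([0.443, 0.114, 0.076], 0.66, [143.0, 
[... 288 characters left out ...]
't': 0.9, 'qpos': array([ 1.30050188,  0.41739519, -0.01030616,  1.61361373,  0.00469759,
        1.11069948, -0.05302804]), 'dq': array([ 0.00048578,  0.00105694, -0.00092921,  0.00159688, -0.0004003 ,
       -0.00071014,  0.00081904]), 'joint_efforts': array([-2.15490654e-03, -8.64217114e+01,  6.77979290e-01, -4.35213947e+01,
        1.91413244e-02,  2.03894160e-03,  1.22527777e-04]), 'eef_pos': array([ 0.14175316, -0.60868621,  0.23125729]), 'tcp_rot': array([ 9.93464930e-01,  1.14137770e-01, -2.29444037e-05, -4.26423355e-05]), 'force': array([-0.23160081,  0.11154943,  0.02699259]), 'moment': array([ 0.05982513,  0.02996352, -0.01903375]), 'grip_force': 0.0, 'width': 0.08520280765790933}
```

View pics/top0.png

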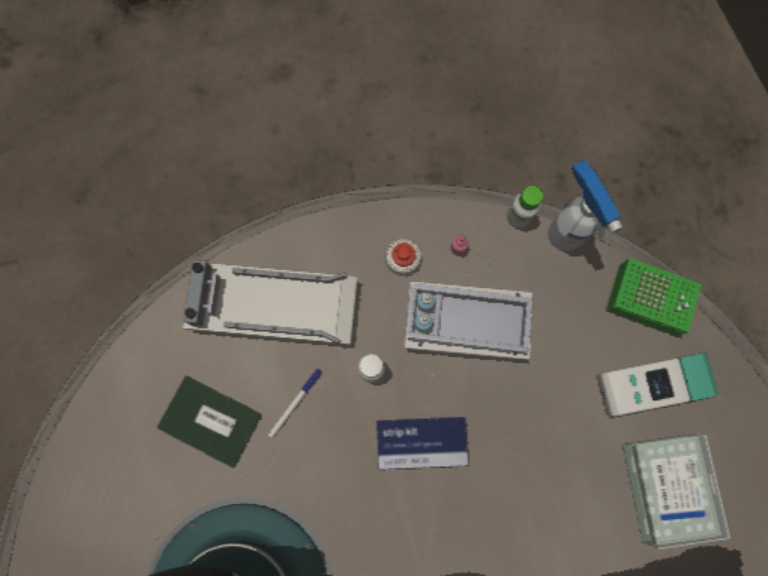

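View pics/scene0.png

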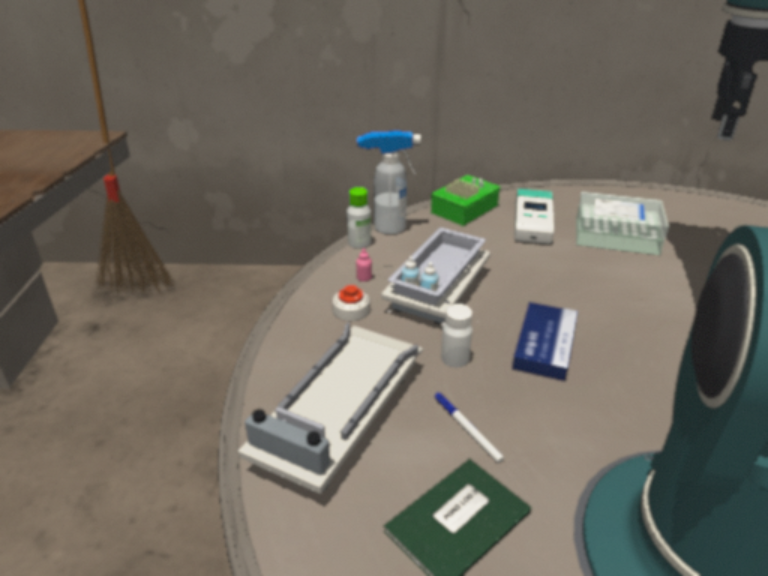

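The dropper candidates are the two blue bottles in the tray at (425,301) and (424,322) in the enlarged top view, and a pink look-alike at (460,244). I choose the blue pair. I'll check that in a close crop and measure the axes from the corners.

```bash
python3 - <<'E'
from h import *
im=capture("top")
cv2.imwrite("pics/crop1.png",cv2.resize(im[150:250,115:365],None,fx=3.2,fy=3.2,interpolation=cv2.INTER_CUBIC))
for t,z in(("tray_mid",.066),("stand",.04),("dock",.04),("plate",.06)):
    r=cut_out("top",t)
    if r:
        m=r[0]["pixels"]; ys,xs=np.nonzero(m)
        b=cv2.boxPoints(cv2.minAreaRect(np.stack([xs,ys],1).astype(np.float32)))
        print(t,round(r[0]["confidence"],2),b.round(1).tolist(),[ray("top",c,z)[:2].round(4).tolist() for c in b])
E
```

```text
tray_mid 0.81 [[270.0, 224.39999389648438], [274.5, 188.1999969482422], [356.1000061035156, 198.39999389648438], [351.6000061035156, 234.60000610351562]] [[0.4253, -0.1887], [0.5123, -0.1861], [0.5186, -0.3799], [0.4319, -0.3791]]
stand 0.97 [[269.3999938964844, 232.39999389648438], [273.29998779296875, 186.10000610351562], [356.70001220703125, 193.3000030517578], [352.79998779296875, 239.60000610351562]] [[0.4096, -0.1905], [0.5227, -0.1829], [0.5374, -0.3854], [0.4243, -0.3885]]
dock 0.82 [[122.0999984741211, 218.89999389648438], [126.4000015258789, 172.5], [237.8000030517578, 182.89999389648438], [233.39999389648438, 229.3000030517578]] [[0.3857, 0.1619], [0.4992, 0.1768], [0.5168, -0.0961], [0.4034, -0.1049]]
plate 0.44 [[137.3000030517578, 209.39999389648438], [140.8000030517578, 181.60000610351562], [147.3000030517578, 182.39999389648438], [143.8000030517578, 210.1999969482422]] [[0.4114, 0.125], [0.4786, 0.1313], [0.4791, 0.1155], [0.412, 0.1095]]
```

View pics/crop1.png

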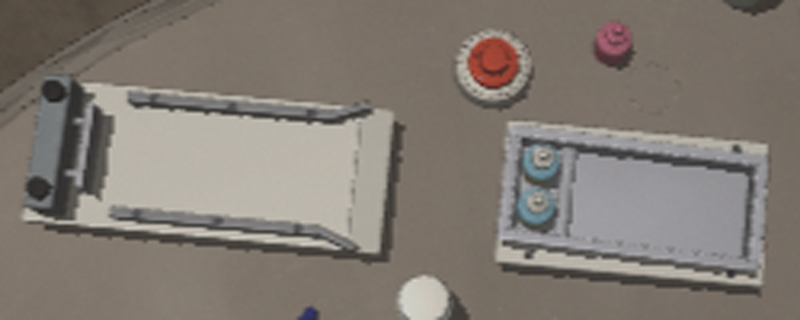

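The crop confirms it: the blue pair stands in the tray's front compartment at crop (540,160) and (537,206), and the pink one at (613,43) is separate. Next I'll compute the corners.

```bash
python3 - <<'E'
from h import *
P={"tray FL,FR,RR,RL":(.066,[(498,243),(507,122),(768,146),(760,272)]),"stand low edge":(.04,[(497,263),(762,287)]),
"dock edge":(.0355,[(395,110),(384,250)]),"dock low edge":(.04,[(22,220),(384,250)]),"rail far":(.054,[(128,103),(320,119)]),"rail near":(.054,[(112,209),(310,229)]),"bev":(.04,[(362,115),(352,240)])}
for k,(z,l) in P.items():
    q=[ray("top",((a+.5)/3.2+114.5,(b+.5)/3.2+149.5),z)[:2] for a,b in l]
    print(k,[c.round(4).tolist() for c in q],[round(float(np.degrees(np.arctan2(*(q[i+1]-q[i])[::-1]))),1) for i in range(len(q)-1)])
E
```

```text
tray FL,FR,RR,RL [[0.4226, -0.1899], [0.5127, -0.1827], [0.5255, -0.3758], [0.4319, -0.3805]] [4.5, -86.2, -177.1]
stand low edge [[0.4112, -0.1918], [0.4249, -0.3885]] [-86.0]
dock edge [[0.5152, -0.097], [0.408, -0.1069]] [-174.7]
dock low edge [[0.3866, 0.1634], [0.4075, -0.1072]] [-85.6]
rail far [[0.4844, 0.1002], [0.4953, -0.0442]] [-85.7]
rail near [[0.4038, 0.0952], [0.4124, -0.0517]] [-86.6]
bev [[0.5064, -0.0733], [0.411, -0.0824]] [-174.5]
```

Call:
jog_arm([
  {"x": 50, "y": 35, "z": 0, "yaw": 0},
  {"x": 100, "y": 70, "z": 0, "yaw": -2},
  {"x": 150, "y": 105, "z": 0, "yaw": -4},
  {"x": 200, "y": 140, "z": 0, "yaw": -6},
  {"x": 250, "y": 175, "z": 0, "yaw": -8},
  {"x": 300, "y": 210, "z": 0, "yaw": -9.5},
  {"x": 336, "y": 236, "z": -10, "yaw": -9.5},
  {"x": 336, "y": 236, "z": -20, "yaw": -9.5},
  {"x": 336, "y": 236, "z": -20, "yaw": -9.5},
  {"x": 336, "y": 236, "z": -20, "yaw": -9.5},
])

```text
validation failed for argument at $.se...
```

```bash
python3 - <<'E'
from h import *
s=state();print(s["t"],s["eef_pos"],s["tcp_rot"],s["force"])
cv2.imwrite("pics/w1.png",cv2.resize(capture("wrist"),None,fx=1.5,fy=1.5))
print(w("wrist",[0,0,0]))
for n,p in(("tray_rear",(.4784,-.3725,.066)),("mid",(.4732,-.2822,.066)),("front",(.4677,-.1863,.066))): print(n,px("wrist",p)*1.5)
for t in("tray_mid","dock","rails","tray_rear"):
  print(t,[(w("wrist",r["position"]).round(4).tolist(),round(r["confidence"],2)) for r in recognise("wrist",t)[:2]])
E
```

```text
1.15 [ 0.14177301 -0.60869387  0.23124951] [ 9.93463695e-01  1.14148522e-01 -1.19387969e-05 -4.27605938e-05] [-0.32198615 -0.10163909  0.66614587]
[ 0.20592383 -0.59490814  0.37313088]
tray_rear [  27.90752746 -585.59285489]
mid [-183.98712204 -635.98350989]
front [-417.95531575 -691.69733834]
tray_mid []
dock []
rails []
tray_rear []
```

View pics/w1.png

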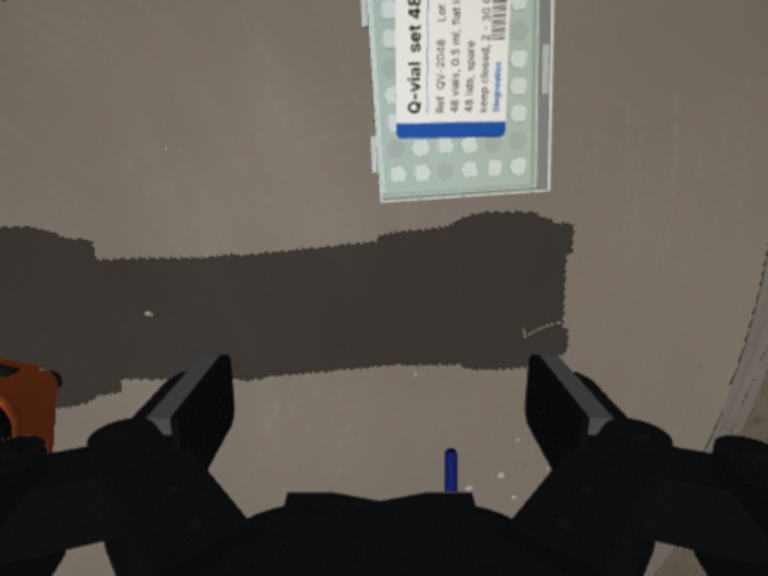

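The arm hasn't moved: the call was refused, probably because rows need "hand". The picture shows only the table with the vial box at (465,100). I'll resend with every field.

Call:
jog_arm([
  {"hand": -1, "x": 50, "y": 35, "z": 0, "yaw": 0},
  {"hand": -1, "x": 100, "y": 70, "z": 0, "yaw": -2},
  {"hand": -1, "x": 150, "y": 105, "z": 0, "yaw": -4},
  {"hand": -1, "x": 200, "y": 140, "z": 0, "yaw": -6},
  {"hand": -1, "x": 250, "y": 175, "z": 0, "yaw": -8},
  {"hand": -1, "x": 300, "y": 210, "z": 0, "yaw": -9.5},
  {"hand": -1, "x": 336, "y": 236, "z": -10, "yaw": -9.5},
  {"hand": -1, "x": 336, "y": 236, "z": -20, "yaw": -9.5},
  {"hand": -1, "x": 336, "y": 236, "z": -20, "yaw": -9.5},
  {"hand": -1, "x": 336, "y": 236, "z": -20, "yaw": -9.5},
], newtons=30)

```text
t: 2.65
eef_pos: [0.4769, -0.3738, 0.2116]
tcp_rot: [1.0, 0.031, -0.0, 0.0]
force: [-0.2, 0.3, -0.2]
width: 0.0852
grip_force: 0.0
```

```bash
python3 - <<'E'
from h import *
s=state();print(s["t"],s["eef_pos"],s["tcp_rot"],s["force"])
cv2.imwrite("pics/w2.png",cv2.resize(capture("wrist"),None,fx=1.5,fy=1.5))
print(w("wrist",[0,0,0]))
for n,p in(("tray_rear",(.4784,-.3725,.066)),("mid",(.4732,-.2822,.066)),("front",(.4677,-.1863,.066))): print(n,px("wrist",p)*1.5)
for t in("tray_mid","dock","rails"):
  print(t,[(w("wrist",r["position"]).round(4).tolist(),round(r["confidence"],2)) for r in recognise("wrist",t)[:2]])
E
```

```text
2.65 [ 0.47691786 -0.37378156  0.21164598] [ 9.99531014e-01  3.06218442e-02 -3.97569309e-05  2.30889592e-04] [-0.2274422   0.32763881 -0.23619051]
[ 0.54275094 -0.37061578  0.35365092]
tray_rear [375.24829899 262.91747291]
mid [225.55557051 262.58012108]
front [ 66.39886813 262.1851437 ]
tray_mid [([0.4715, -0.2935, 0.0441], 0.87), ([0.4569, -0.2231, 0.0788], 0.67)]
dock []
rails [([0.4758, -0.2907, 0.0396], 0.34)]
```

View pics/w2.png

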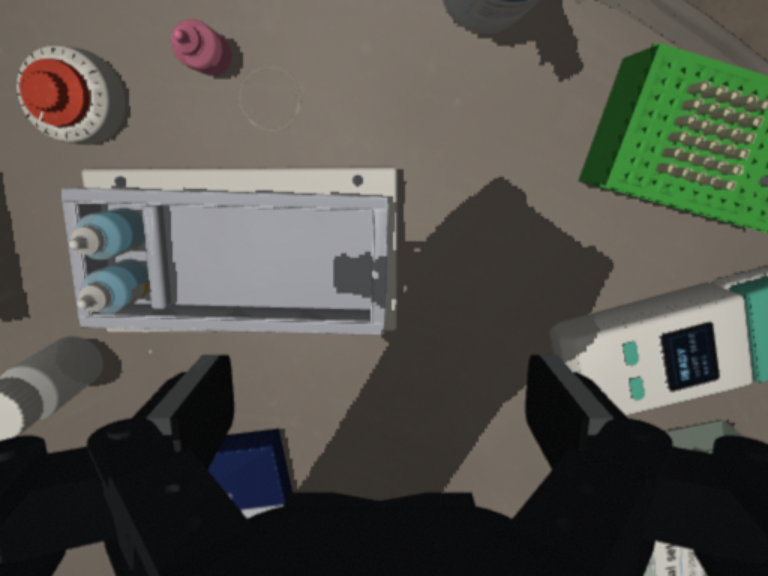

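The tray is seen clearly from above. Its flange corners are at about (63,190), (388,197), (381,334) and (80,327), and the stand's far edge runs from (82,170) to (397,168).

```bash
python3 - <<'E'
from h import *
q=[ray("wrist",(a/1.5,b/1.5),.066)[:2] for a,b in[(63,190),(80,327),(381,334),(388,197)]]
print(np.round(q,4).tolist()); f=(q[0]+q[1])/2; r=(q[2]+q[3])/2; d=f-r
print("c",(f+r)/2,"front",f,"rear",r,"L",np.hypot(*d),"ang",np.degrees(np.arctan2(d[1],d[0])), "W",np.hypot(*(q[0]-q[1])),np.hypot(*(q[2]-q[3])))
e=[ray("wrist",(a/1.5,b/1.5),.04)[:2] for a,b in[(82,170),(397,168)]]; d2=e[0]-e[1]
print("stand",np.round(e,4).tolist(),np.degrees(np.arctan2(d2[1],d2[0])),np.hypot(*d2))
print(camera_model("wrist"))
E
```

```text
[[0.5111, -0.1883], [0.4266, -0.1901], [0.4334, -0.3783], [0.5186, -0.3771]]
c [ 0.47241827 -0.28345871] front [ 0.46887503 -0.18919578] rear [ 0.47596152 -0.37772163] L 0.18865899247149237 ang 92.1526753284053 W 0.08450584613530217 0.0852248133643547
stand [[0.5214, -0.1851], [0.5346, -0.3822]] 93.83729037388892 0.19756907888964123
{'intrinsics': array([[324.77939235,   0.        , 252.71245383],
       [  0.        , 324.77939235, 188.16661645],
       [  0.        ,   0.        ,   1.        ]]), 'rvec': array([-2.14135213,  2.01518078,  0.26200524]), 'tvec': array([-0.40280258,  0.41151631,  0.47472478])}
```

Call:
jog_arm([
  {"hand": -1, "x": -1, "y": 0, "z": -40, "yaw": -1.3},
  {"hand": -1, "x": -1, "y": 0, "z": -85, "yaw": -1.3},
  {"hand": -1, "x": -1, "y": 0, "z": -120, "yaw": -1.3},
  {"hand": -0.3, "x": -1, "y": 0, "z": -145, "yaw": -1.3},
  {"hand": 0.2, "x": -1, "y": 0, "z": -158, "yaw": -1.3},
  {"hand": 0.4, "x": -1, "y": 0, "z": -163, "yaw": -1.3},
  {"hand": 0.5, "x": -1, "y": 0, "z": -163, "yaw": -1.3},
  {"hand": 0.5, "x": -1, "y": 0, "z": -163, "yaw": -1.3},
])

```text
t: 3.85
eef_pos: [0.4771, -0.373, 0.0491]
tcp_rot: [1.0, 0.02, 0.0, 0.0]
force: [0.1, -0.1, 0.5]
width: 0.0212
grip_force: 0.0
```

```bash
python3 - <<'E'
from h import *
s=state();print(s["t"],s["eef_pos"],s["force"],s["width"])
cv2.imwrite("pics/w3.png",cv2.resize(capture("wrist"),None,fx=1.5,fy=1.5))
E
```

```text
3.85 [ 0.47714683 -0.37302679  0.04914823] [ 0.1455611  -0.13690501  0.50310897] 0.021234182433892277
```

View pics/w3.png

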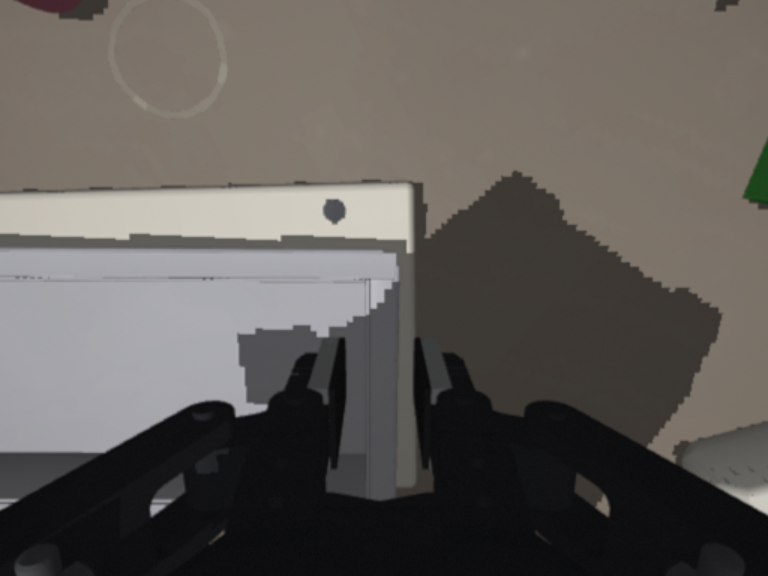

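The fingers straddle the rear wall: it spans about columns 368–399, and the pads are at 342 and 416. Closing now.

Call:
jog_arm([
  {"hand": 0.7, "x": 0, "y": 0, "z": 0, "yaw": 0},
  {"hand": 0.85, "x": 0, "y": 0, "z": 0, "yaw": 0},
  {"hand": 1, "x": 0, "y": 0, "z": 0, "yaw": 0},
  {"hand": 1, "x": 0, "y": 0, "z": 0, "yaw": 0},
  {"hand": 1, "x": 0, "y": 0, "z": 0, "yaw": 0},
], newtons=30)

```text
t: 4.53
eef_pos: [0.4771, -0.3728, 0.0487]
tcp_rot: [1.0, 0.02, 0.0, 0.0]
force: [0.0, 0.7, 6.2]
width: 0.0078
grip_force: 29.7
```

Call:
jog_arm([
  {"hand": 1, "x": 0, "y": 0, "z": 0.5, "yaw": 0.4},
  {"hand": 1, "x": 0, "y": 0, "z": 0.5, "yaw": 0.8},
  {"hand": 1, "x": 0, "y": 0, "z": 0.5, "yaw": 1.2},
  {"hand": 1, "x": 0, "y": 0, "z": 0.5, "yaw": 1.6},
  {"hand": 1, "x": 0, "y": 2, "z": 0.5, "yaw": 1.6},
  {"hand": 1, "x": -0.3, "y": 6, "z": 0.5, "yaw": 1.6},
  {"hand": 1, "x": -0.7, "y": 11, "z": 0.5, "yaw": 1.6},
  {"hand": 1, "x": -1, "y": 16, "z": 0.5, "yaw": 1.6},
  {"hand": 1, "x": -1.3, "y": 19, "z": 0.5, "yaw": 1.6},
  {"hand": 1, "x": -1.4, "y": 20, "z": 0.5, "yaw": 1.6},
  {"hand": 1, "x": -1.4, "y": 20, "z": 0.5, "yaw": 1.6},
])

```text
t: 5.9
eef_pos: [0.4753, -0.3525, 0.0487]
tcp_rot: [0.999, 0.034, -0.0, -0.0]
force: [-0.4, 0.9, 2.2]
width: 0.0072
grip_force: 29.7
```

```bash
cat > look.py <<'E'
from h import *
import sys
s=state();q=s["tcp_rot"];print(s["t"],s["eef_pos"].round(4),"toolang",90+np.degrees(2*np.arctan2(q[1],q[0])),"F",s["force"].round(1),"M",s["moment"].round(2))
im=capture(sys.argv[1]); cv2.imwrite(f"pics/{sys.argv[2]}.png",cv2.resize(im,None,fx=1.5,fy=1.5))
E
python3 look.py wrist w4
```

```text
5.9 [ 0.4753 -0.3525  0.0487] toolang 93.91497002015538 F [-0.4  0.9  2.2] M [0.39 0.09 0.02]
```

View pics/w4.png

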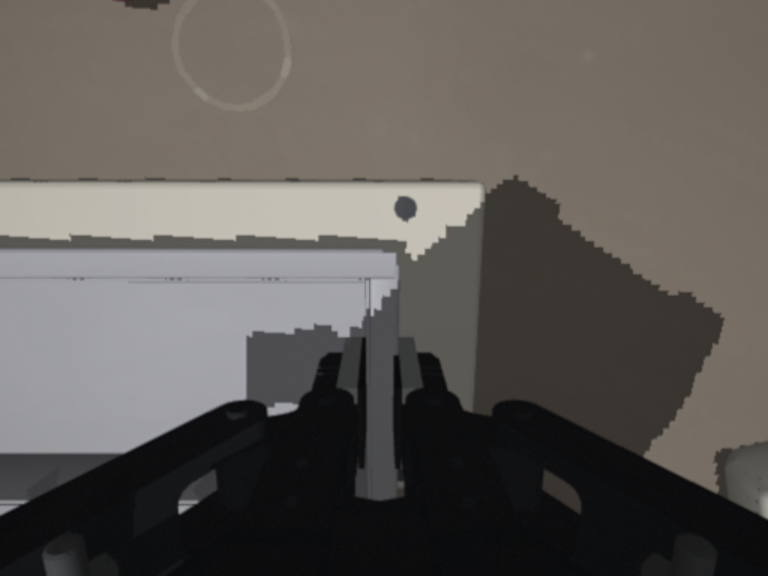

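Call:
jog_arm([
  {"hand": 1, "x": -0.1, "y": 2, "z": 0, "yaw": 0},
  {"hand": 1, "x": -0.4, "y": 6, "z": 0, "yaw": 0},
  {"hand": 1, "x": -0.8, "y": 12, "z": 0, "yaw": 0},
  {"hand": 1, "x": -1.2, "y": 18, "z": 0, "yaw": 0},
  {"hand": 1, "x": -1.6, "y": 24, "z": 0, "yaw": 0},
  {"hand": 1, "x": -2, "y": 30, "z": 0, "yaw": 0},
  {"hand": 1, "x": -2.4, "y": 36, "z": 0, "yaw": 0},
  {"hand": 1, "x": -2.8, "y": 42, "z": 0, "yaw": 0},
  {"hand": 1, "x": -3.3, "y": 48, "z": 0, "yaw": 0},
  {"hand": 1, "x": -3.6, "y": 53, "z": 0, "yaw": 0},
  {"hand": 1, "x": -3.7, "y": 55, "z": 0, "yaw": 0},
  {"hand": 1, "x": -3.7, "y": 55, "z": 0, "yaw": 0},
])

```text
t: 7.45
eef_pos: [0.4717, -0.2974, 0.0487]
tcp_rot: [0.999, 0.034, -0.0, -0.0]
force: [-0.7, 1.3, 3.1]
width: 0.0077
grip_force: 29.7
```

```bash
python3 look.py top t2; python3 - <<'E'
import cv2
im=cv2.imread("pics/t2.png")
cv2.imwrite("pics/t2c.png",cv2.resize(im[225:375,165:550],(770,300),interpolation=cv2.INTER_CUBIC))
E
```

```text
7.45 [ 0.4717 -0.2974  0.0487] toolang 93.92301345032371 F [-0.7  1.3  3.1] M [0.48 0.03 0.01]
```

View pics/t2c.png

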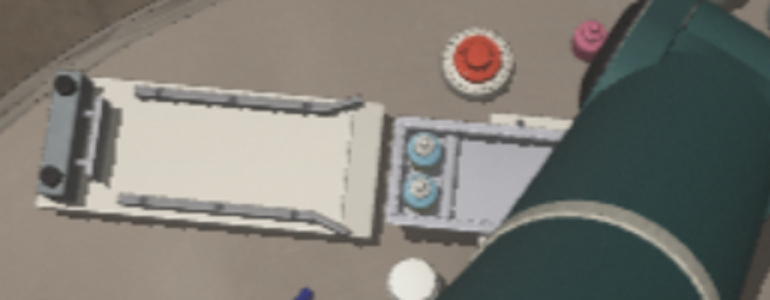

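The tray front is at crop (394,117)–(388,228), a few mm short of the dock edge at (384,103)–(377,240). The bottles are standing. I'll compute the lateral error.

```bash
python3 - <<'E'
from h import *
f=lambda a,b,z: ray("top",((a+.5)/3+109.5,(b+.5)/3+149.5),z)[:2]
F=[f(394,117,.066),f(388,228,.066)]; print("front",np.round(F,4).tolist(), np.mean(F,0))
r=[f(137,98,.054),f(330,113,.054),f(120,195,.054),f(305,211,.054)]; print("rails",np.round(r,4).tolist())
e=[f(384,103,.0355),f(377,238,.0355)]; print("edge",np.round(e,4).tolist(),np.mean(e,0))
s=state()["eef_pos"];d=np.array([np.cos(np.radians(93.92)),np.sin(np.radians(93.92))])
print("front from arm",s[:2]+d*185.5e-3)
u=np.array([-.0672,.9977]);n=np.array([.9977,.0672]); rm=[n@p for p in r]; print("rail lateral",np.round(rm,4),np.mean(rm),"front",n@np.mean(F,0),"edge",n@np.mean(e,0),"arm front",n@(s[:2]+d*.1855))
E
```

```text
front [[0.4984, -0.108], [0.4108, -0.118]] [ 0.45464359 -0.11303278]
rails [[0.4835, 0.0983], [0.4961, -0.0562], [0.4045, 0.0953], [0.4152, -0.0507]]
edge [[0.5151, -0.096], [0.4054, -0.109]] [ 0.46024039 -0.10250584]
front from arm [ 0.45897096 -0.11238755]
rail lateral [0.489  0.4911 0.41   0.4109] 0.45025586941090867 front 0.4460021047881873 edge 0.45229344193390786 arm front 0.45036288823311615
```

Call:
jog_arm([
  {"hand": 1, "x": 0.3, "y": 2, "z": 0, "yaw": 0},
  {"hand": 1, "x": 0.5, "y": 6, "z": 0, "yaw": 0},
  {"hand": 1, "x": 0.3, "y": 11, "z": 0, "yaw": 0},
  {"hand": 1, "x": 0, "y": 16, "z": 0, "yaw": 0},
  {"hand": 1, "x": -0.4, "y": 21, "z": 0, "yaw": 0},
  {"hand": 1, "x": -0.7, "y": 26, "z": 0, "yaw": 0},
  {"hand": 1, "x": -1, "y": 31, "z": 0, "yaw": 0},
  {"hand": 1, "x": -1.3, "y": 35, "z": 0, "yaw": 0},
  {"hand": 1, "x": -1.5, "y": 37, "z": 0, "yaw": 0},
  {"hand": 1, "x": -1.5, "y": 37, "z": 0, "yaw": 0},
])

```text
t: 8.75
eef_pos: [0.4703, -0.2602, 0.0488]
tcp_rot: [0.999, 0.034, 0.0, -0.0]
force: [-0.2, -0.1, 6.1]
width: 0.0077
grip_force: 29.6
```

Call:
jog_arm([
  {"hand": 1, "x": -0.1, "y": 2, "z": 0.3, "yaw": 0},
  {"hand": 1, "x": -0.3, "y": 5, "z": 0.5, "yaw": 0},
  {"hand": 1, "x": -0.6, "y": 9, "z": 0.5, "yaw": 0},
  {"hand": 1, "x": -0.9, "y": 13, "z": 0.5, "yaw": 0},
  {"hand": 1, "x": -1.2, "y": 17, "z": 0.5, "yaw": 0},
  {"hand": 1, "x": -1.4, "y": 21, "z": 0.5, "yaw": 0},
  {"hand": 1, "x": -1.6, "y": 24, "z": 0.5, "yaw": 0},
  {"hand": 1, "x": -1.7, "y": 25, "z": 0.5, "yaw": 0},
  {"hand": 1, "x": -1.7, "y": 25, "z": 0.5, "yaw": 0},
])

```text
t: 9.88
eef_pos: [0.4684, -0.2355, 0.0492]
tcp_rot: [0.999, 0.034, -0.0, -0.0]
force: [-0.4, 0.9, 1.1]
width: 0.0072
grip_force: 30.2
```

```bash
python3 look.py top t3; python3 look.py wrist w5; python3 - <<'E'
import cv2, numpy as np
a=cv2.imread("pics/t3.png")[225:375,165:550]; b=cv2.imread("pics/w5.png")
cv2.imwrite("pics/m3.png",np.vstack([cv2.resize(a,(770,300),interpolation=cv2.INTER_CUBIC),cv2.resize(b,(770,578))[:290]]))
E
```

```text
9.875 [ 0.4684 -0.2355  0.0492] toolang 93.91464550987716 F [-0.4  0.9  1.1] M [ 0.33  0.03 -0.01]
9.925 [ 0.4684 -0.2356  0.0492] toolang 93.91236649697451 F [0.3 0.5 0.2] M [ 0.3   0.1  -0.03]
```

View pics/m3.png

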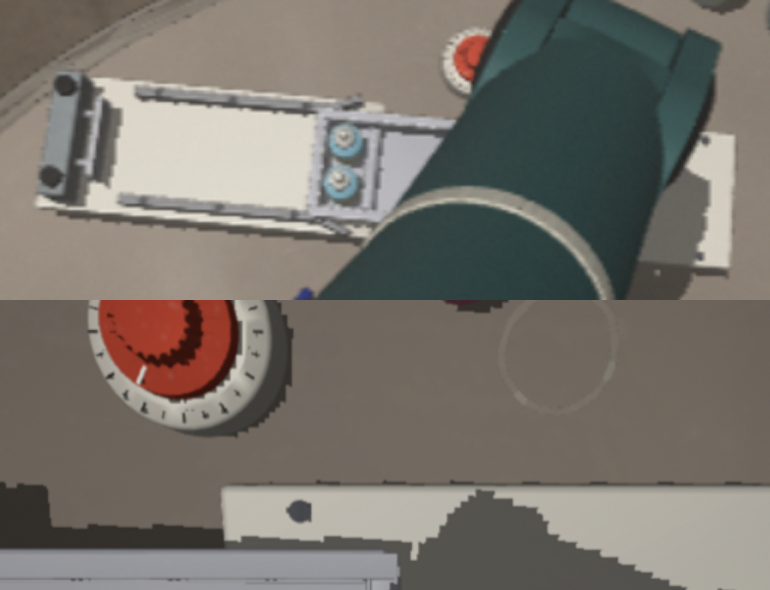

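The nose is between the rails with the bottles upright, about 2 mm towards the near rail. I'll correct x slightly and carry on.

Call:
jog_arm([
  {"hand": 1, "x": 0.3, "y": 2, "z": 0, "yaw": 0},
  {"hand": 1, "x": 0.7, "y": 6, "z": 0, "yaw": 0},
  {"hand": 1, "x": 0.8, "y": 11, "z": 0, "yaw": 0},
  {"hand": 1, "x": 0.5, "y": 16, "z": 0, "yaw": 0},
  {"hand": 1, "x": 0.2, "y": 21, "z": 0, "yaw": 0},
  {"hand": 1, "x": -0.2, "y": 26, "z": 0, "yaw": 0},
  {"hand": 1, "x": -0.6, "y": 32, "z": 0, "yaw": 0},
  {"hand": 1, "x": -1, "y": 38, "z": 0, "yaw": 0},
  {"hand": 1, "x": -1.4, "y": 44, "z": 0, "yaw": 0},
  {"hand": 1, "x": -1.7, "y": 48, "z": 0, "yaw": 0},
  {"hand": 1, "x": -1.8, "y": 50, "z": 0, "yaw": 0},
  {"hand": 1, "x": -1.8, "y": 50, "z": 0, "yaw": 0},
])

```text
t: 11.48
eef_pos: [0.4666, -0.1855, 0.0493]
tcp_rot: [0.999, 0.034, -0.0, -0.0]
force: [-0.5, 0.6, 0.1]
width: 0.0075
grip_force: 30.2
```

Call:
jog_arm([
  {"hand": 1, "x": -0.1, "y": 2, "z": 0, "yaw": 0},
  {"hand": 1, "x": -0.4, "y": 6, "z": 0, "yaw": 0},
  {"hand": 1, "x": -0.8, "y": 12, "z": 0, "yaw": 0},
  {"hand": 1, "x": -1.2, "y": 18, "z": 0, "yaw": 0},
  {"hand": 1, "x": -1.6, "y": 24, "z": 0, "yaw": 0},
  {"hand": 1, "x": -2, "y": 30, "z": 0, "yaw": 0},
  {"hand": 1, "x": -2.4, "y": 36, "z": 0, "yaw": 0},
  {"hand": 1, "x": -2.8, "y": 42, "z": 0, "yaw": 0},
  {"hand": 1, "x": -3.3, "y": 48, "z": 0, "yaw": 0},
  {"hand": 1, "x": -3.6, "y": 53, "z": 0, "yaw": 0},
  {"hand": 1, "x": -3.8, "y": 56, "z": 0, "yaw": 0},
  {"hand": 1, "x": -3.8, "y": 56, "z": 0, "yaw": 0},
])

```text
t: 12.98
eef_pos: [0.4628, -0.1294, 0.0492]
tcp_rot: [0.999, 0.034, -0.0, -0.0]
force: [-0.6, 0.6, -0.6]
width: 0.0075
grip_force: 30.2
```

Call:
jog_arm([
  {"hand": 1, "x": -0.1, "y": 2, "z": 0, "yaw": 0},
  {"hand": 1, "x": -0.4, "y": 6, "z": 0, "yaw": 0},
  {"hand": 1, "x": -0.8, "y": 12, "z": 0, "yaw": 0},
  {"hand": 1, "x": -1.2, "y": 18, "z": 0, "yaw": 0},
  {"hand": 1, "x": -1.6, "y": 24, "z": 0, "yaw": 0},
  {"hand": 1, "x": -1.9, "y": 29, "z": 0, "yaw": 0},
  {"hand": 1, "x": -2.1, "y": 32, "z": 0, "yaw": 0},
  {"hand": 1, "x": -2.2, "y": 33, "z": 0, "yaw": 0},
  {"hand": 1, "x": -2.2, "y": 33, "z": 0, "yaw": 0},
])

```text
t: 14.1
eef_pos: [0.4606, -0.0966, 0.0492]
tcp_rot: [0.999, 0.034, -0.0, -0.0]
force: [0.0, 1.1, 0.1]
width: 0.0074
grip_force: 30.2
```

Call:
jog_arm([
  {"hand": 1, "x": 0, "y": 1, "z": 0, "yaw": 0},
  {"hand": 1, "x": -0.1, "y": 2, "z": 0, "yaw": 0},
  {"hand": 1, "x": -0.2, "y": 3, "z": 0, "yaw": 0},
  {"hand": 1, "x": -0.3, "y": 4, "z": 0, "yaw": 0},
  {"hand": 1, "x": -0.3, "y": 5, "z": 0, "yaw": 0},
])

```text
t: 14.72
eef_pos: [0.4603, -0.0916, 0.0492]
tcp_rot: [0.999, 0.034, -0.0, -0.0]
force: [-0.5, -0.6, 0.6]
width: 0.0078
grip_force: 30.0
```

Call:
jog_arm([
  {"hand": 1, "x": 0, "y": 1, "z": 0, "yaw": 0},
  {"hand": 1, "x": -0.1, "y": 2, "z": 0, "yaw": 0},
  {"hand": 1, "x": -0.2, "y": 3, "z": 0, "yaw": 0},
  {"hand": 1, "x": -0.3, "y": 4, "z": 0, "yaw": 0},
])

```text
t: 15.22
eef_pos: [0.4601, -0.0876, 0.0493]
tcp_rot: [0.999, 0.034, -0.0, -0.0]
force: [-0.1, -0.4, 0.6]
width: 0.0074
grip_force: 30.0
```

Call:
jog_arm([
  {"hand": 1, "x": 0, "y": 1, "z": 0, "yaw": 0},
  {"hand": 1, "x": -0.1, "y": 2, "z": 0, "yaw": 0},
  {"hand": 1, "x": -0.2, "y": 3, "z": 0, "yaw": 0},
])

```text
t: 15.6
eef_pos: [0.4598, -0.0846, 0.0493]
tcp_rot: [0.999, 0.034, -0.0, -0.0]
force: [0.5, -0.7, -0.1]
width: 0.0072
grip_force: 30.0
```

Call:
jog_arm([
  {"hand": 1, "x": 0, "y": 1, "z": 0, "yaw": 0},
  {"hand": 1, "x": -0.1, "y": 2, "z": 0, "yaw": 0},
  {"hand": 1, "x": -0.2, "y": 3, "z": 0, "yaw": 0},
])

```text
t: 15.98
eef_pos: [0.4596, -0.0816, 0.0492]
tcp_rot: [0.999, 0.034, -0.0, -0.0]
force: [-0.3, -1.6, 0.6]
width: 0.007
grip_force: 30.0
```

Call:
jog_arm([
  {"hand": 1, "x": 0, "y": 1, "z": 0, "yaw": 0},
  {"hand": 1, "x": -0.1, "y": 2, "z": 0, "yaw": 0},
  {"hand": 1, "x": -0.2, "y": 3, "z": 0, "yaw": 0},
])

```text
t: 16.35
eef_pos: [0.4594, -0.0786, 0.0493]
tcp_rot: [0.999, 0.034, -0.0, -0.0]
force: [0.5, -0.8, 1.5]
width: 0.0076
grip_force: 30.0
```

Call:
jog_arm([
  {"hand": 1, "x": 0, "y": 1, "z": 0, "yaw": 0},
  {"hand": 1, "x": -0.1, "y": 2, "z": 0, "yaw": 0},
])

```text
t: 16.6
eef_pos: [0.4593, -0.0766, 0.0493]
tcp_rot: [0.999, 0.034, -0.0, -0.0]
force: [0.7, -0.9, -0.2]
width: 0.0079
grip_force: 30.0
```

Call:
jog_arm([
  {"hand": 1, "x": -0.1, "y": 1, "z": 0, "yaw": 0},
  {"hand": 1, "x": -0.1, "y": 2, "z": 0, "yaw": 0},
])

```text
t: 16.85
eef_pos: [0.4592, -0.0746, 0.0493]
tcp_rot: [0.999, 0.034, -0.0, -0.0]
force: [-0.8, -0.3, 1.2]
width: 0.0077
grip_force: 30.0
```

Call:
jog_arm([
  {"hand": 1, "x": -0.1, "y": 1, "z": 0, "yaw": 0},
  {"hand": 1, "x": -0.2, "y": 2, "z": 0, "yaw": 0},
])

```text
t: 17.1
eef_pos: [0.459, -0.0726, 0.0493]
tcp_rot: [0.999, 0.034, -0.0, -0.0]
force: [-0.7, -0.9, 0.9]
width: 0.0076
grip_force: 30.0
```

Call:
jog_arm([
  {"hand": 1, "x": -0.1, "y": 1, "z": 0, "yaw": 0},
  {"hand": 1, "x": -0.1, "y": 2, "z": 0, "yaw": 0},
])

```text
t: 17.35
eef_pos: [0.4589, -0.0706, 0.0492]
tcp_rot: [0.999, 0.034, -0.0, -0.0]
force: [-0.3, -0.8, 0.5]
width: 0.0073
grip_force: 30.0
```

Call:
jog_arm([
  {"hand": 1, "x": -0.1, "y": 1, "z": 0, "yaw": 0},
  {"hand": 1, "x": -0.1, "y": 2, "z": 0, "yaw": 0},
])

```text
t: 17.6
eef_pos: [0.4588, -0.0686, 0.0493]
tcp_rot: [0.999, 0.034, -0.0, -0.0]
force: [-0.4, -1.0, -0.5]
width: 0.0076
grip_force: 30.0
```

Call:
jog_arm([
  {"hand": 1, "x": -0.1, "y": 1, "z": 0, "yaw": 0},
  {"hand": 1, "x": -0.2, "y": 2, "z": 0, "yaw": 0},
])

```text
t: 17.85
eef_pos: [0.4587, -0.0671, 0.0493]
tcp_rot: [0.999, 0.034, -0.0, 0.0]
force: [0.7, -4.9, -0.4]
width: 0.0079
grip_force: 29.5
```

Contact is at TCP y ≈ -0.068 (Fy about -4.9 N). I'll press on gently for about 8.5 mm.

Call:
jog_arm([
  {"hand": 1, "x": -0.1, "y": 1, "z": 0, "yaw": 0},
  {"hand": 1, "x": -0.1, "y": 2, "z": 0, "yaw": 0},
  {"hand": 1, "x": -0.2, "y": 3, "z": 0, "yaw": 0},
  {"hand": 1, "x": -0.3, "y": 4, "z": 0, "yaw": 0},
])

```text
t: 18.35
eef_pos: [0.4584, -0.0626, 0.0493]
tcp_rot: [0.999, 0.034, -0.0, -0.0]
force: [0.7, -4.4, 1.3]
width: 0.0069
grip_force: 29.5
```

Call:
jog_arm([
  {"hand": 1, "x": -0.1, "y": 1, "z": 0, "yaw": 0},
  {"hand": 1, "x": -0.1, "y": 2, "z": 0, "yaw": 0},
])

```text
t: 18.6
eef_pos: [0.4582, -0.0606, 0.0493]
tcp_rot: [0.999, 0.034, -0.0, -0.0]
force: [1.4, -4.8, 1.0]
width: 0.0075
grip_force: 29.5
```

Call:
jog_arm([
  {"hand": 1, "x": -0.1, "y": 1, "z": 0, "yaw": 0},
  {"hand": 1, "x": -0.1, "y": 1.5, "z": 0, "yaw": 0},
  {"hand": 1, "x": -0.1, "y": 1.5, "z": 0, "yaw": 0},
])

```text
t: 18.98
eef_pos: [0.4581, -0.0591, 0.0492]
tcp_rot: [0.999, 0.034, -0.0, -0.0]
force: [1.5, -3.1, 0.5]
width: 0.007
grip_force: 29.6
```

Call:
jog_arm([
  {"hand": 0.8, "x": 0, "y": 0, "z": 0, "yaw": 0},
  {"hand": 0.6, "x": 0, "y": 0, "z": 0, "yaw": 0},
  {"hand": 0.4, "x": 0, "y": 0, "z": 0, "yaw": 0},
  {"hand": 0.4, "x": 0, "y": 0, "z": 0, "yaw": 0},
])

```text
t: 19.48
eef_pos: [0.4582, -0.059, 0.0492]
tcp_rot: [0.999, 0.034, -0.0, -0.0]
force: [-0.5, -0.2, 0.5]
width: 0.0257
grip_force: 0.0
```

Released with the fingers clear. I'll rise straight up and back away so the top view is open.

Call:
jog_arm([
  {"hand": 0.4, "x": 0, "y": 0, "z": 10, "yaw": 0},
  {"hand": 0.4, "x": 0, "y": 0, "z": 30, "yaw": 0},
  {"hand": 0.4, "x": 0, "y": 0, "z": 65, "yaw": 0},
  {"hand": 0.4, "x": 0, "y": 0, "z": 105, "yaw": 0},
  {"hand": 0.4, "x": 0, "y": 0, "z": 140, "yaw": 0},
  {"hand": 0.4, "x": 0, "y": -40, "z": 160, "yaw": 0},
  {"hand": 0.4, "x": 0, "y": -90, "z": 170, "yaw": 0},
  {"hand": 0.4, "x": 0, "y": -140, "z": 170, "yaw": 0},
  {"hand": 0.4, "x": 0, "y": -180, "z": 170, "yaw": 0},
  {"hand": 0.4, "x": 0, "y": -200, "z": 170, "yaw": 0},
  {"hand": 0.4, "x": 0, "y": -200, "z": 170, "yaw": 0},
])

```text
t: 20.85
eef_pos: [0.458, -0.2597, 0.2194]
tcp_rot: [0.999, 0.033, -0.0, -0.0]
force: [0.2, 0.5, -0.2]
width: 0.0257
grip_force: 0.0
```

```bash
python3 look.py top t4; python3 look.py scene s4; python3 - <<'E'
import cv2, numpy as np
a=cv2.imread("pics/t4.png")[225:375,165:550]; b=cv2.imread("pics/s4.png")[290:500,220:520]
cv2.imwrite("pics/m4.png",np.hstack([cv2.resize(a,(500,195)),np.zeros((195,20,3),np.uint8),cv2.resize(b,(279,195))]) if 0 else np.vstack([cv2.resize(a,(660,257),interpolation=cv2.INTER_CUBIC),cv2.resize(cv2.resize(b,(471,330),interpolation=cv2.INTER_CUBIC),(660,330))]))
E
```

```text
20.85 [ 0.458  -0.2597  0.2194] toolang 93.83167800721694 F [ 0.2  0.5 -0.2] M [ 0.08  0.04 -0.01]
20.9 [ 0.4582 -0.2585  0.2194] toolang 93.91586669258704 F [-0.   1.   0.5] M [ 0.03 -0.02 -0.03]
```

View pics/m4.png

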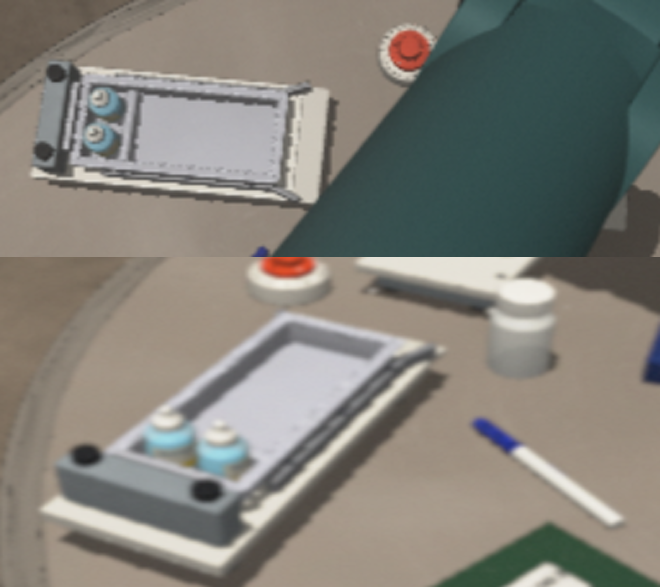

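The tray is flat in the dock against the plate. The bottles are upright at (102,105) and (98,137), and the timer and near bottle still stand beside the gap. Pressing in took about 9 mm after contact. Handing in.

```bash
python3 -c "
from station import *
print(finish_job())"
```

```text
the job is handed in; nothing more can be done
None
```

I slid the tray flat across the gap into the dock and pressed the plate in by about 9 mm (estimated from arm travel after contact; over 6 mm is seated). The bottles are still standing, the gripper let go and backed clear, and I handed the job in at about 21 s.

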